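# Lock the microtome handwheel with its pin

## Robot

A 7-joint arm with a two-finger parallel gripper is mounted at the origin on a cart in front of the work surface, level with it; the furniture and walls round the work are solid. World frame = base frame: x ahead of the robot, y to its left, z up, the work surface at z = 0. Lengths are in mm, angles in rad, forces in N, time in s.
With the tool pointing down it reaches from about 425 to 825 mm from the base axis. Payload 3.6 kg.
Tool frame: the origin (TCP) lies at the very end of the fingers, on their centre line; the grasp point (between the pads) lies 19 mm behind it; z points along the fingers, y is the line along which they close (so a half turn about z gives the same grasp; the last joint's range is limited). The gripper opens to 93 mm and grips with 3 to 60 N. Pads are 15 mm wide; open, the fingers measure 128 mm over their backs; the gripper's body (75 mm by 188 mm) begins 65 mm behind the grasp point.
Start: joints at [-1.333, 0.615, -0.013, 1.423, 0.008, 1.103, -0.04], TCP at [170.081, 627.321, 185.04] pointing down, gripper open.
Joint ranges: [-3.12, 3.12], [-0.3, 2.06], [-1.34, 1.32], [0.26, 2.42], [-1.36, 4.5], [0.01, 1.98], [-2.84, 2.84]. Speed limits (rad/s): [2.79, 2.79, 3.14, 3.14, 3.14, 3.14, 3.14].

## Interface

Orientations are given as [roll, pitch, yaw] about the fixed x, y, z axes, in that order (R = Rz(yaw) Ry(pitch) Rx(roll)).
In Python, from bench import env gives the robot as it stands. The module is installed in compiled form; this text tells all that it offers.
- The arm moves only by the shell command python3 -m handwheel 'ROWS' [OPENING] [FORCE]. ROWS is a JSON list of rows, 1 to 8 of them, each of 6 numbers: dx, dy, dz in mm, then a rotation vector rx, ry, rz in rad; each row is the pose to reach, as a shift and turn from the pose commanded when the command began, along the tool's axes at that moment; what a row does not reach only later rows make up. A row lasts 1/12 s, in which the tool goes at most 41.7 mm and 0.125 rad, less where a joint would pass 70% of its speed; a pose out of reach is approached as far as the arm can. OPENING is the finger opening in mm, set as the command begins (- or left out keeps the last). The fingers move at their own pace and stop on an object; FORCE is the grip in N (left out, the last holds). Time passes only in rows, so rows that do not move let the fingers close. It prints the time, the measured TCP pose, the force, the opening and the grip force at its end.
- env.read_state(): the state, without advancing time (a new reading comes with each control period).
- env.grab_frame(name): name is "side" or "top" or "wrist"; returns (picture, depth): 400x640x3 uint8, red, green, blue; 400x640 float32, mm along the optical axis (not along the pixel's ray), 0 where there is no reading.
- env.calibration(name): a dict with "camera_matrix" (3x3 intrinsics, pixels), "extrinsics" (4x4, takes a point from world to camera coordinates). Camera axes: x right, y down, z forward; pixel columns grow to the right and rows downward; lengths in mm; the calibration is good to about 2 mm. The wrist camera is an equidistant fisheye: a pixel r from the principal point sees the ray r / f radians off the axis. A picture is of the moment at which its call begins: read the wrist's pose just before it. calibration takes no time and is no camera call; for the wrist camera it gives the pose at the moment of the call.
- env.hand_in(): hands the job in; it is judged then, once.
The state is a dict: "time_s": time; "joints": joint angles; "qvel": joint speeds; "effort": joint torques, N m; "tcp_pos": TCP position; "orientation": TCP orientation; "ft_force": force on the tool from outside, world axes, zero at the start; "moment": the same for the moment, N m; "finger_gap": finger opening in mm; "finger_force": force on a finger pad.
Only numpy, scipy, OpenCV 4.12 (cv2) and the standard library are available. Lean on these libraries where they do the work, as an engineer would, in place of code of your own. Each camera call takes 0.05 s, during which the arm holds its last target. There are 200 camera calls.

## Task

Lock the microtome's handwheel before its blade is changed: take the lock pin out of its stand and put it in the bore on top of the bearing block, turn the handwheel clockwise by its grip until the pin drops into the shaft's hidden cross-hole and the wheel comes to a firm stop against it, then ease off and push the pin fully home so that its knob sits on the bush. Do it by feel: never force the wheel against the pin or the pin against the shaft, and leave the bottles and the dish alone.

Things in the scene. Friction and masses are not known exactly. Their poses are not given: they have to be found in the camera images.
- microtome: bench rotary microtome, white housing on a grey base, fixed. Origin on the bench straight below the lock bore; z up, -x is its front (specimen and knife side), -y its handwheel side. An aluminium bearing block, 46 x 36 mm, stands at the origin. The housing (x -66 to 66 mm, y 30 to 178 mm) is 154 mm high
- bore_mouth (a point): centre of the mouth of the vertical lock bore, on the steel bush on top of the bearing block, 130 mm above the bench. The bore is 11.5 mm in diameter, crosses the shaft and ends 50 mm above the bench. A pin standing in it on the shaft has its top 194 mm above the bench
- catch (a point): spring ball hidden in the lower bore, 68 mm above the bench: it stops the falling pin some 9 mm short of home; pressing the pin down past it takes 8 to 15 N, then the knob meets the bush and the pin stops dead
- handwheel: steel handwheel, a dished disc 124 mm in diameter at y -28 to -40 mm of the microtome. Origin on its shaft's axis below the bore, 95 mm above the bench; the axis is the microtome's y. Turning takes 2.5 N at the grip; it stays put. Clockwise, seen from the grip side, takes the grip from the robot's side over the top to +x. At its stop on the pin a turning force of 6 to 9 N is firm, 12 N too much
- hub (a point): centre of the handwheel's hub face. The wheel is clamped on its 28 mm shaft at any angle: the grip does not show where the shaft's 11.5 mm cross-hole is. Going clockwise the hole is in line with the bore with the grip somewhere from straight up to 40 degrees past it; the pin then falls 39 mm, maybe in two steps while the wheel goes on, and the wheel, after a little more free travel, stops dead
- grip (a point): point to hold on the black grip: a freely revolving round handle 17 mm in diameter, sticking out 62 mm from the wheel parallel to the shaft, 48 mm from its axis. The point is on its centre line, 82 mm from the bore along the microtome's -y, 20 mm from the free end. At the start the grip is 20 to 63 degrees short of straight up, on the robot's side
- lock_pin: loose steel pin, about 50 g, upright in its stand: stem 10 mm in diameter, 69 mm long, with a tapered nose (6 mm flat), then a round knob 20 mm in diameter, 16 mm high. Origin at the centre of the nose's end, z along the stem: the knob spans z 69 to 85 mm. When the pin is home its knob rests on the bush and its origin is 61 mm above the bench
- pin_stand: grey plastic stand, 40 x 60 x 45 mm, fixed; the pin stands in a hole 36 mm deep that is 10 mm from the origin along its y; origin at the centre of its underside
- petri_dish: covered glass dish 101 mm across, 16 mm high, a bystander; origin at the centre of its underside
- amber_bottle: amber bottle with a white cap, 45 x 45 x 91 mm, a bystander; origin at the centre of its underside
- media_bottle: clear bottle with a blue cap, 60 x 60 x 95 mm, a bystander; origin at the centre of its underside

How it is judged (in metres and radians):
On the way, in this order (a step that is already met when the one before it is completed fails the run):
1. the pin stands in the lock bore, on the shaft (z of lock_pin in the frame of microtome between 0.098 and 0.122 m and horizontal distance between lock_pin and bore_mouth below 0.004 m), for 0.2 s.
2. the pin has dropped through the shaft's cross-hole and the wheel, turned by the fingers, stands firmly against it (more than 8 N between pin and shaft) (z of lock_pin in the frame of microtome between 0.065 and 0.084 m and horizontal distance between lock_pin and bore_mouth below 0.004 m and contact force between lock_pin and handwheel above 8 N and contact force between the fingers and handwheel above 1 N), for 0.1 s.
At the end, for the whole second after the job is handed in: the lock pin is home in the lock bore, through the shaft: its knob within 2.5 mm of the bush, the pin upright and centred within 4 mm, pin and handwheel at rest (z of lock_pin in the frame of microtome below 0.0635 m and horizontal distance between lock_pin and bore_mouth below 0.004 m and angle between lock_pin's own z axis and vertical below 0.08 rad and linear speed of lock_pin below 0.02 m/s and angular speed of handwheel below 0.1 rad/s); the robot touches nothing.
It fails at once if the wheel is forced against the pin or the pin against the shaft (more than 40 N between pin and shaft) (contact force between lock_pin and handwheel above 40 N).
It fails at once if the petri dish is moved by more than 20 mm (distance of petri_dish from where it was at the start of the episode above 0.02 m).
It fails at once if the amber bottle is moved by more than 20 mm (distance of amber_bottle from where it was at the start of the episode above 0.02 m).
It fails at once if the media bottle is moved by more than 20 mm (distance of media_bottle from where it was at the start of the episode above 0.02 m).
It also fails if it takes over 72 s, if anything falls off the work surface, if the arm or the gripper's body presses on something with over 40 N, if the wrist force passes 120 N, or if a joint passes its speed limit or range.

## Working session

There is one attempt and no reset: what is moved stays moved. The work goes in short steps, Python scripts to look and compute and a shell command to move; the robot and the scene stay as the last step left them, time stands still between calls to the robot, and variables do not carry over. Pictures are saved under pics/ and viewed, at most 10 in all, crops included, and the job is handed in when it is done.

```bash
mkdir -p pics
cat > h.py <<'E'
import numpy as np, cv2
from bench import env
def snap(n,f):
    im,d=env.grab_frame(n); c=env.calibration(n)
    cv2.imwrite(f'pics/{f}.png',im[:,:,::-1]); np.savez(f'{f}.npz',im=im,d=d,K=c['camera_matrix'],E=c['extrinsics'])
def load(f): return np.load(f'{f}.npz')
def ray(s,u,v,fish=False):
    K,E=s['K'],s['E']; x=(u-K[0,2])/K[0,0]; y=(v-K[1,2])/K[1,1]
    if fish:
        r=np.hypot(x,y); k=np.tan(r)/max(r,1e-9); x*=k; y*=k
    R=E[:3,:3]; return -R.T@E[:3,3], R.T@np.array([x,y,1.])
def onz(s,u,v,z,fish=False):
    o,d=ray(s,u,v,fish); return o+d*(z-o[2])/d[2]
def dep(s,u,v):
    o,d=ray(s,u,v); return o+d*s['d'][int(v),int(u)]
def tri(r1,r2):
    A=[];b=[]
    for o,d in (r1,r2):
        d=d/np.linalg.norm(d); P=np.eye(3)-np.outer(d,d); A.append(P); b.append(P@o)
    p=np.linalg.solve(sum(A),sum(b)); return p,[np.linalg.norm(a@p-c) for a,c in zip(A,b)]
E
python3 - <<'E'
from h import *
print(env.read_state())
for n in ('side','top'):
    snap(n,n+'0'); s=load(n+'0'); print(n,s['K'].tolist(),np.round(s['E'],3).tolist())
E
```

```text
{'time_s': 0.0, 'joints': array([-1.33252055,  0.61589346, -0.01258411,  1.4248763 ,  0.00809134,
        1.10339038, -0.04041304]), 'qvel': array([-0.00072624,  0.00174414, -0.00172579, -0.00096334,  0.00073642,
       -0.00161421, -0.00085298]), 'effort': array([-6.29477054e-04, -4.58942592e+01,  2.08703424e-01, -1.65750343e+01,
       -6.11075177e-02,  2.04024237e-02,  2.37774129e-04]), 'tcp_pos': array([169.88106791, 626.51020537, 183.90557493]), 'orientation': array([-3.13907574e+00,  4.64110630e-05,  2.87683999e+00]), 'ft_force': array([-0.23474855,  0.119821  ,  0.07789011]), 'moment': array([-0.00837639, -0.01368141,  0.02582061]), 'finger_force': 0.0, 'finger_gap': 93.07977727778939}
side [[381.6547534750925, 0.0, 317.01480134156327], [0.0, 381.6547534750925, 202.13663503558192], [0.0, 0.0, 1.0]] [[0.923, -0.384, 0.014, -552.524], [-0.168, -0.437, -0.883, 203.942], [0.345, 0.813, -0.468, 978.884], [0.0, 0.0, 0.0, 1.0]]
top [[446.2063658529827, 0.0, 323.1425948264768], [0.0, 446.2063658529827, 199.28699806147264], [0.0, 0.0, 1.0]] [[0.023, -1.0, -0.003, 12.6], [-0.994, -0.022, -0.105, 594.75], [0.105, 0.005, -0.994, 1633.922], [0.0, 0.0, 0.0, 1.0]]
```

View pics/side0.png

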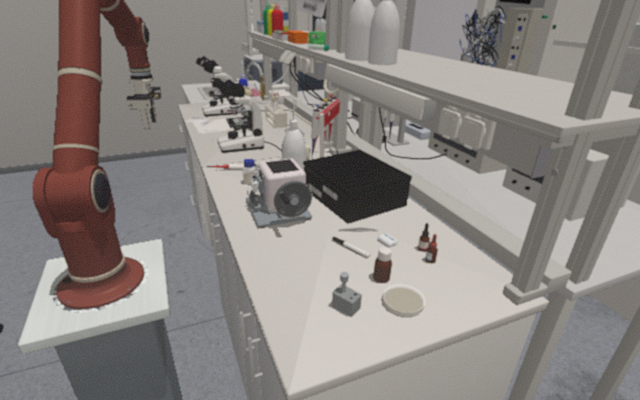

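View pics/top0.png

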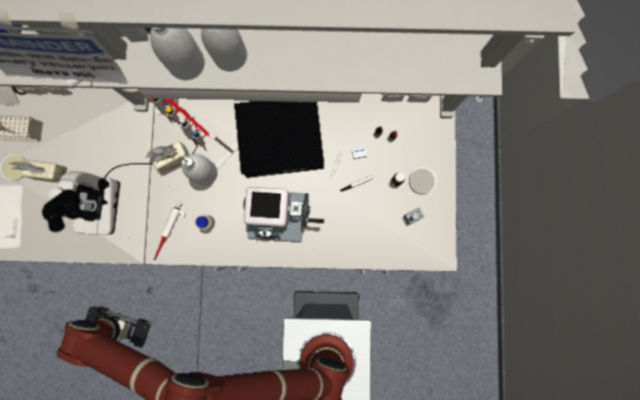

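The side view shows the stand at (347,300) with the pin knob at (345,276), and the microtome at (280,190). The top view shows the stand at (413,216), the bearing block near (297,209) and the grip near (315,221). I'll enlarge both.

Run:
```python
from h import *
t=load('top0');s=load('side0')
def crop(a,u,v,w,h,k): return cv2.resize(a['im'][v:v+h,u:u+w],None,fx=k,fy=k,interpolation=cv2.INTER_CUBIC)[:,:,::-1]
a=crop(t,240,180,100,68,4);b=crop(t,392,188,70,50,5.) ;c=crop(s,245,150,80,75,4);d=crop(s,325,262,60,60,5)
W=np.zeros((600,800,3),np.uint8)
for im,x,y in((a,0,0),(b,420,0),(c,0,290),(d,420,290)): W[y:y+im.shape[0],x:x+im.shape[1]]=im
cv2.imwrite('pics/crops.png',W)
for n,a,u,v in(('stand t',t,413,216),('blk',t,297,209),('grip',t,316,221),('side stand',s,347,294),('knob',s,345,276),('wheel',s,292,200)):print(n,dep(a,u,v).round(1))
```

```text
stand t [ 534.6 -296.    97.6]
blk [549.6 117.8 106.8]
grip [507.   48.7 132.7]
side stand [ 540.8 -318.3   44.2]
knob [ 536.5 -311.2   92.9]
wheel [542.5  70.1 100.5]
```

View pics/crops.png

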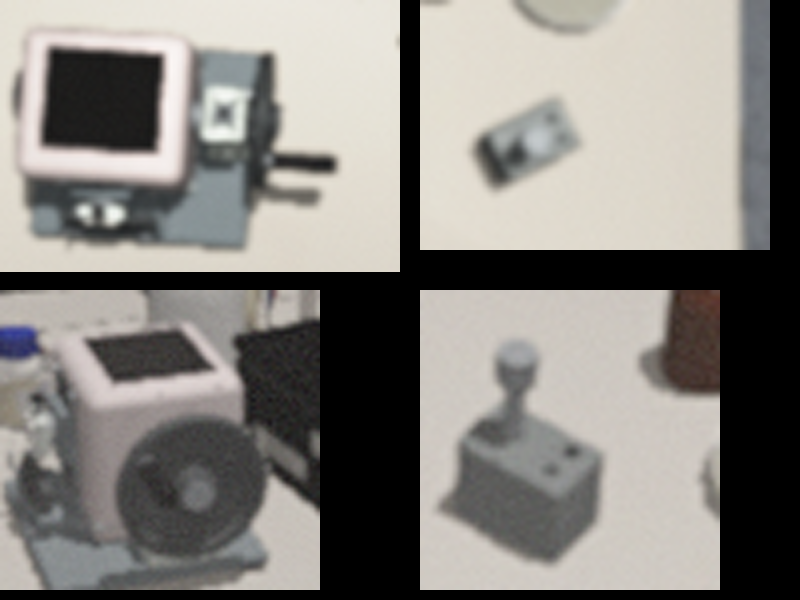

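The crops show the knob at about (416,215) in the top view and (344.6,274.4) in the side view. The bore is near (296,208.5) in the top view but hidden behind the wheel in the side view, so I'll measure it from the wrist camera.

```bash
cat >> h.py <<'E'
from scipy.spatial.transform import Rotation as Ro
def go(p=None,yaw=None):
    "delta in tool axes from measured pose to world TCP p, yaw (tool down)"
    s=env.read_state(); R=Ro.from_euler('xyz',s['orientation'])
    if p is not None: print('shift',R.inv().apply(np.array(p)-s['tcp_pos']).round(1))
    if yaw is not None: print('rot',(R.inv()*Ro.from_euler('xyz',[np.pi,0,yaw])).as_rotvec().round(4))
E
python3 - <<'E'
from h import *
t=load('top0');s=load('side0')
p=tri(ray(t,416-.4,215.4-.4),ray(s,344.6-.4,274.4-.4));print(p)
E
python3 -m handwheel '[[-438,-468,-145,0,0,1.306],[-438,-468,-145,0,0,1.306],[-438,-468,-145,0,0,1.306],[-438,-468,-145,0,0,1.306],[-438,-468,-145,0,0,1.306],[-438,-468,-145,0,0,1.306],[-438,-468,-145,0,0,1.306],[-438,-468,-145,0,0,1.306]]' 93
python3 -c "
from h import *
go([470,60,330],1.571)"
```

```text
(array([ 537.97180031, -305.66313456,   94.18220637]), [np.float64(0.7495927011521294), np.float64(0.7495927011519582)])
time_s: 0.77
tcp_pos: [322.7, 337.9, 258.8]
orientation: [-3.141, 0.0, 1.871]
ft_force: [0.9, 1.3, 0.6]
finger_gap: 93.1
finger_force: 0.0
shift [-309.1   58.5  -71.2]
rot [-6.000e-04  2.000e-04  2.999e-01]
```

```bash
python3 -m handwheel '[[-309,58,-71,0,0,0.3],[-309,58,-71,0,0,0.3],[-309,58,-71,0,0,0.3],[-309,58,-71,0,0,0.3],[-309,58,-71,0,0,0.3],[-309,58,-71,0,0,0.3],[-309,58,-71,0,0,0.3],[-309,58,-71,0,0,0.3]]'
python3 -c "
from h import *
snap('wrist','w1'); s=load('w1'); print(s['K'],s['E'].round(3)); go([470,60,330],1.571)"
```

```text
time_s: 1.43
tcp_pos: [471.7, 59.0, 330.4]
orientation: [3.14, 0.001, 1.573]
ft_force: [-0.2, -0.0, 0.0]
finger_gap: 92.9
finger_force: 0.0
[[309.70691629   0.         316.40752058]
 [  0.         309.70691629 193.76380158]
 [  0.           0.           1.        ]] [[ 1.00000e+00 -6.00000e-03  7.00000e-03 -4.77122e+02]
 [-8.00000e-03 -9.62000e-01  2.75000e-01 -1.72540e+01]
 [ 5.00000e-03 -2.75000e-01 -9.62000e-01  5.43223e+02]
 [ 0.00000e+00  0.00000e+00  0.00000e+00  1.00000e+00]]
shift [ 7.3 -4.6  1.6]
rot [ 0.0061  0.0056 -0.0072]
```

View pics/w1.png

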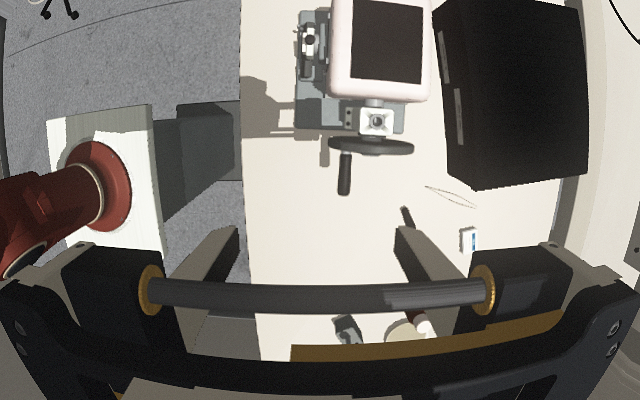

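The wrist view shows the bore mouth at (377,121), the grip running from (347,150) to (344,193), and the wheel edge along row 145. I'll refine these points and triangulate them with the top view.

Run:
```python
from h import *
t=load('top0');w=load('w1')
def crop(a,u,v,ww,h,k): return cv2.resize(a['im'][v:v+h,u:u+ww],None,fx=k,fy=k,interpolation=cv2.INTER_CUBIC)[:,:,::-1]
c=crop(w,320,95,100,105,5)
cv2.imwrite('pics/w1c.png',c)
g=cv2.cvtColor(w['im'],cv2.COLOR_RGB2GRAY); print(g[112:131,366:390])
P=[(377,121)]
for z in(130,): print(onz(w,377,121,z,True),onz(t,295.6,208.1,z))
print(tri(ray(w,377,121,True),ray(t,295.6,208.1)))
```

```text
[[240 233 227 232 243 253 254 254 252 251 251 252 253 253 253 254 254 254
  254 252 249 246 245 246]
 [237 231 221 216 215 234 247 249 239 235 235 238 243 249 254 255 254 249
  247 238 230 233 239 243]
 [231 229 220 205 189 162 161 193 162 180 184 183 183 173 173 218 238 188
  205 213 218 225 234 242]
 [241 217 202 193 165 140 138 174 194 196 185 191 187 185 188 187 165 165
  179 200 211 217 227 241]
 [255 223 193 181 143 141 177 193 189 188 174 176 173 185 185 187 187 149
  167 188 203 225 242 250]
 [255 255 211 150 156 179 191 186 169 177 129 108 115 128 166 187 188 181
  151 181 226 245 252 253]
 [254 255 253 190 156 190 188 164 155 211 146  86  83  93 118 164 185 192
  162 209 248 254 253 253]
 [254 255 250 196 163 189 179 133 169 213 158 100  90  78  87 115 180 188
  173 237 255 254 254 253]
 [253 255 242 198 180 188 170 102 178 202 152  95  95  83  87  92 170 188
  183 238 255 253 254 253]
 [253 255 234 191 182 186 166  97 174 199 145  99  97  83  84  87 165 181
  188 237 254 252 253 253]
 [253 255 233 187 187 186 173 104 140 162 135  98 102  88  84  87 163 185
  190 236 253 25
[... 318 characters left out ...]
5 204 190 162 138 162 195 191 180 156 139 136 142 151 167 188 187 174
  159 203 253 255 253 253]
 [224 209 195 180 158 133 170 190 196 185 180 178 177 176 189 187 177 170
  171 185 208 255 254 254]
 [225 214 199 197 201 202 218 194 184 183 190 188 191 192 208 184 165 178
  190 201 212 220 253 254]
 [231 228 224 229 241 250 251 239 227 207 199 203 217 217 237 213 192 195
  202 207 222 228 240 252]
 [237 242 247 251 253 255 255 255 255 247 234 240 248 249 254 255 243 211
  218 220 224 234 240 248]]
[555.71098195 112.97349828 130.        ] [550.70558846 121.33115893 130.        ]
(array([544.87875687, 116.42110664, 188.01549916]), [np.float64(1.410506387856586), np.float64(1.4105063878564885)])
```

View pics/w1c.png

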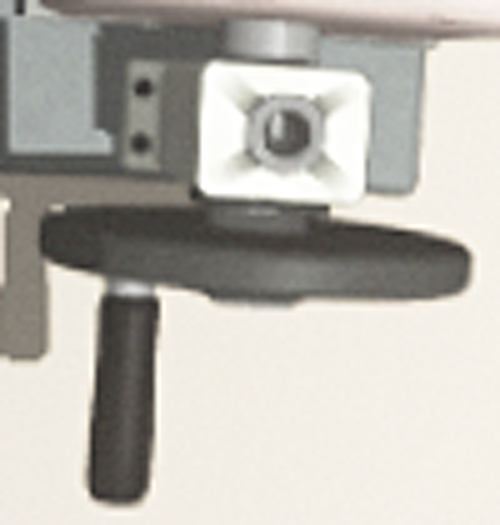

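The arm was still settling and I read the calibration after the picture, so I'll fix that and retake.

```bash
sed -i "s/im,d=env.grab_frame(n); c=env.calibration(n)/c=env.calibration(n); im,d=env.grab_frame(n)/" h.py
python3 -m handwheel '[[0,0,0,0,0,0],[0,0,0,0,0,0]]'
python3 - <<'E'
from h import *
snap('wrist','w2');t=load('top0');w=load('w2'); print(env.read_state()['tcp_pos'],w['E'].round(3).tolist())
g=cv2.cvtColor(w['im'],cv2.COLOR_RGB2GRAY)
c=cv2.HoughCircles(cv2.resize(g[90:170,330:430],None,fx=5,fy=5,interpolation=cv2.INTER_CUBIC),cv2.HOUGH_GRADIENT,1,300,param1=100,param2=12,minRadius=15,maxRadius=45);print(c)
x,y,r=c[0,0];u,v=330+(x+.5)/5-.5,90+(y+.5)/5-.5;print(u,v,onz(w,u,v,130,True),onz(t,295.6,208.1,130),tri(ray(w,u,v,True),ray(t,295.6,208.1)))
cr=cv2.resize(w['im'][90:210,310:430],None,fx=5,fy=5,interpolation=cv2.INTER_CUBIC)[:,:,::-1].copy()
cv2.circle(cr,(int((u-310+.5)*5),int((v-90+.5)*5)),int(r),(0,0,255),1);cv2.imwrite('pics/w2c.png',cr)
E
```

```text
time_s: 1.65
tcp_pos: [470.3, 63.1, 329.1]
orientation: [-3.14, -0.001, 1.576]
ft_force: [0.3, 0.8, 0.1]
finger_gap: 92.9
finger_force: 0.0
[470.01277662  64.19754126 328.91652131] [[1.0, 0.006, -0.001, -471.2], [0.006, -0.963, 0.269, -11.046], [0.001, -0.269, -0.963, 545.664], [0.0, 0.0, 0.0, 1.0]]
[[[242.5 173.5  24.3]]]
378.1 124.3 [550.33785864 121.4052253  130.        ] [550.70558846 121.33115893 130.        ] (array([550.80239772, 121.39014016, 128.0280063 ]), [np.float64(0.09921777478618628), np.float64(0.09921777478619652)])
```

View pics/w2c.png

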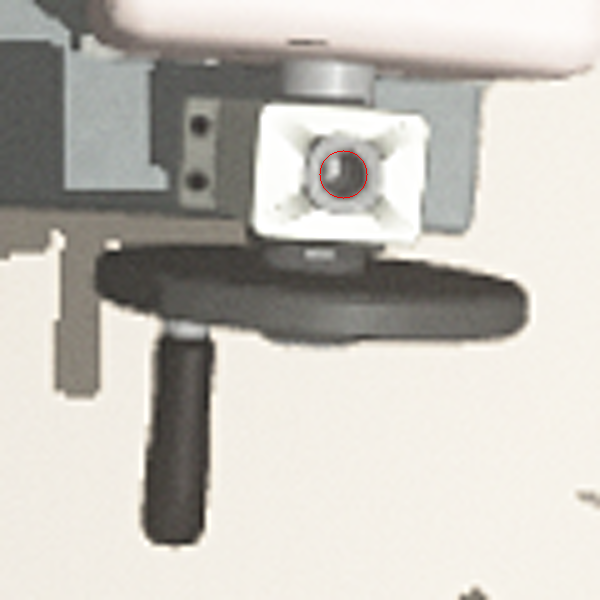

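The circle sits on the bore, giving (550.6,121.4) with height 128 against the stated 130. Next I'll get the microtome's yaw and the grip's height.

Run:
```python
from h import *
t=load('top0');w=load('w2')
f=lambda x,y:(310+x/5-.5,90+y/5-.5)
B=lambda x,y,z:onz(w,*f(x,y),z,True)
a,b=B(265,235,129),B(412,241,129);print('blk',a,b,np.arctan2(*(b-a)[[1,0]]))
a,b=B(100,280,95),B(525,315,95);print('wheel',a,b)
e=tri(ray(w,*f(174,543),True),ray(t,323.6,220.8));print('end',e)
for z in(115,125,135):
  a,b=B(174,541,z),B(187,345,z);d=a-b;print(z,a,b,np.hypot(*d[:2]),'yaw',np.arctan2(d[0],-d[1]))
# grip centroid line in top image
g=cv2.cvtColor(t['im'],cv2.COLOR_RGB2GRAY);print(g[214:230,304:328])
```

```text
blk [530.39330057 104.79544827 129.        ] [569.75727796 104.38835255 129.        ] -0.010341465402860763
wheel [489.11262284  88.3422794   95.        ] [613.59706407  81.1325316   95.        ]
end (array([508.42177603,  22.27429798, 131.51329847]), [np.float64(0.07193123403279232), np.float64(0.07193123403279356)])
115 [510.05006129  18.01422276 115.        ] [512.0816622   73.24910471 115.        ] 55.2722315982753 yaw -0.0367645486743114
125 [509.0969155  20.9368113 125.       ] [511.07936266  74.83530777 125.        ] 53.934942463782555 yaw -0.0367645486743119
135 [508.14376971  23.85939983 135.        ] [510.07706311  76.42151083 135.        ] 52.597653329289855 yaw -0.03676454867431239
[[ 67  65  56  59 100 162 207 223 225 225 225 224 225 224 225 226 225 225
  225 224 225 225 225 226]
 [ 65  65  56  73 130 189 218 225 225 225 224 225 224 225 225 224 225 224
  224 225 224 224 223 225]
 [ 61  61  60  88 150 198 217 221 220 221 220 221 221 222 222 222 222 222
  223 224 224 223 223 224]
 [ 59  62  66  88 140 178 192 193 195 197 197 197 202 204 207 207 207 208
  211 219 222 224 22
[... 519 characters left out ...]
54  98 153 192 204 203 202 200 193 183 178 169 159 149 146 147 146
  148 168 196 217 221 221]
 [ 41  59 109 169 206 218 221 221 221 218 215 213 210 206 205 204 204 204
  205 210 216 219 221 222]
 [ 42  57 105 156 189 206 214 217 217 217 216 217 216 217 218 219 221 221
  221 220 221 222 222 221]
 [ 55  61  87 119 145 166 186 192 194 194 194 193 193 194 196 205 215 220
  222 221 221 221 221 220]
 [ 81  79  88  99 110 122 136 141 139 140 140 141 141 141 148 170 199 215
  221 220 221 221 220 221]
 [ 99 102 107 104 103 104 106 107 107 107 107 106 107 106 113 140 183 211
  219 220 220 220 221 220]
 [114 132 137 127 119 117 117 117 113 110 106 103 103 104 112 142 186 212
  220 219 220 220 219 220]]
```

```bash
python3 -c "
from h import *
go([538,-305.7,190],1.571)"
```

```text
shift [-370.5   65.4  138.5]
rot [-0.0019 -0.0007  0.0075]
```

```bash
python3 -m handwheel '[[-370,65,80,0,0,0],[-370,65,80,0,0,0],[-370,65,80,0,0,0],[-370,65,80,0,0,0],[-370,65,80,0,0,0],[-370,65,80,0,0,0],[-370,65,80,0,0,0],[-370,65,80,0,0,0]]' 50 20
python3 -m handwheel '[[0,0,0,0,0,0],[-36,0,58,0,0,0],[-36,0,58,0,0,0],[-36,0,58,0,0,0],[-36,0,58,0,0,0],[-36,0,58,0,0,0]]'
python3 -c "
from h import *
go([538,-305.7,190],1.571);snap('wrist','w3')"
```

```text
time_s: 2.37
tcp_pos: [530.1, -256.7, 258.9]
orientation: [-3.141, -0.002, 1.581]
ft_force: [0.9, -0.2, 0.7]
finger_gap: 50.7
finger_force: 0.0
time_s: 2.87
tcp_pos: [530.8, -291.7, 203.2]
orientation: [3.14, -0.001, 1.58]
ft_force: [0.7, 0.2, 0.4]
finger_gap: 49.8
finger_force: 0.0
shift [-14.    7.   13.2]
rot [ 0.0016 -0.0008  0.0089]
```

View pics/w3.png

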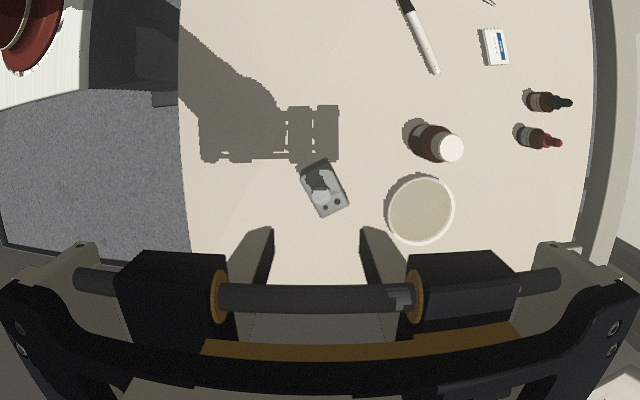

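Pin and stand are at about (322,188) between the finger tips, which are at (268,230) and (366,230). The amber bottle's cap is at (452,149). I'll locate the knob precisely.

Run:
```python
from h import *
w=load('w3');t=load('top0');s=load('side0')
cr=cv2.resize(w['im'][150:225,285:360],None,fx=7,fy=7,interpolation=cv2.INTER_CUBIC)[:,:,::-1]
cv2.imwrite('pics/w3c.png',cr)
K=w['K'];E=w['E'];p=E[:3,:3]@np.array([538,-305.7,94])+E[:3,3]
r=np.hypot(p[0],p[1]);th=np.arctan2(r,p[2]);print('expected px',K[0,2]+K[0,0]*th*p[0]/r,K[1,2]+K[1,1]*th*p[1]/r)
```

```text
expected px 322.3068413086342 197.19767859070888
```

View pics/w3c.png

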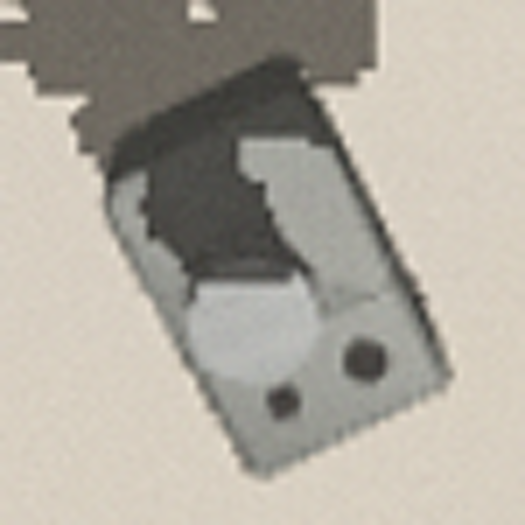

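Run:
```python
from h import *
w=load('w3');print(onz(w,320.9,194.8,94,True)); go([536.8,-303.5,130],1.571)
```

```text
[ 536.50491072 -303.12902892   94.        ]
shift [-11.5   5.4  73.8]
rot [0.0027 0.     0.0091]
```

```bash
python3 -m handwheel '[[-11,5,40,0,0,0],[-11,5,74,0,0,0],[-11,5,74,0,0,0],[-11,5,74,0,0,0],[-11,5,74,0,0,0]]'
python3 -c "
from h import *
snap('wrist','w4');go([536.6,-303.3,67],1.571)
w=load('w4')
cv2.imwrite('pics/w4c.png',cv2.resize(w['im'][150:250,260:380],None,fx=5,fy=5,interpolation=cv2.INTER_CUBIC)[:,:,::-1])"
```

```text
time_s: 3.33
tcp_pos: [536.2, -304.9, 130.9]
orientation: [3.138, 0.002, 1.578]
ft_force: [-0.5, 1.4, 0.2]
finger_gap: 49.9
finger_force: 0.0
shift [ 2.2 -0.  64.3]
rot [0.0047 0.0026 0.007 ]
```

View pics/w4c.png

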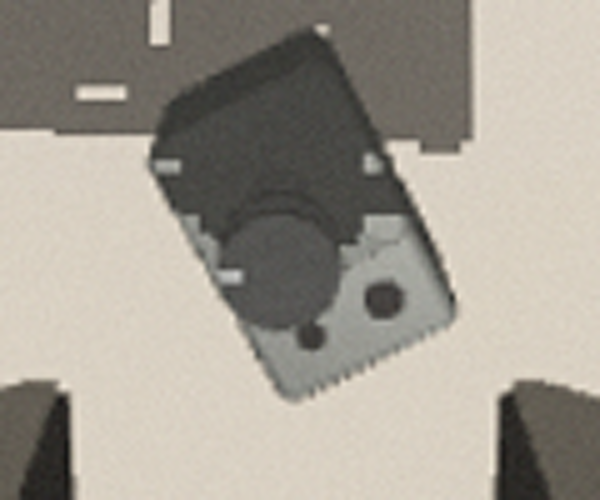

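The knob's circle is at crop (281,268), which is pixel (315.7,203.1), centred between the fingers.

```bash
python3 -c "
from h import *
print(onz(load('w4'),315.7,203.1,94,True))"
python3 -m handwheel '[[2,0,40,0,0,0],[2,0,63,0,0,0],[2,0,63,0,0,0],[2,0,63,0,0,0]]'
python3 -c "
from h import *
go([536.6,-303.3,67])"
```

```text
[ 536.43858322 -302.89393221   94.        ]
time_s: 3.72
tcp_pos: [535.2, -303.0, 66.6]
orientation: [3.14, 0.001, 1.577]
ft_force: [0.2, 0.6, 0.3]
finger_gap: 50.2
finger_force: 0.0
shift [-0.3  1.4 -0.4]
```

```bash
python3 -m handwheel '[[0,1.4,0,0,0,0],[0,1.4,0,0,0,0],[0,1.4,0,0,0,0],[0,1.4,0,0,0,0],[0,1.4,0,0,0,0]]' 10 20
python3 -m handwheel '[[0,1.4,-10,0,0,0],[0,1.4,-40,0,0,0],[0,1.4,-80,0,0,0],[0,1.4,-120,0,0,0],[0,1.4,-160,0,0,0],[0,1.4,-180,0,0,0]]'
python3 -c "
from h import *
go([550.4,121.4,240],1.571)"
```

```text
time_s: 4.13
tcp_pos: [536.2, -303.1, 66.1]
orientation: [3.14, 0.001, 1.577]
ft_force: [-0.4, 0.1, -0.2]
finger_gap: 21.0
finger_force: 0.0
time_s: 4.63
tcp_pos: [538.7, -304.8, 251.8]
orientation: [3.134, 0.005, 1.576]
ft_force: [0.7, 0.3, -0.1]
finger_gap: 10.4
finger_force: 0.0
shift [426.2  14.    9.7]
rot [0.0076 0.0052 0.0053]
```

The fingers hadn't finished closing when I lifted, so the pin slipped. I'll check the pin.

```bash
python3 -c "
from h import *
snap('wrist','w5');snap('side','side5');w=load('w5');s=load('side5')
a=cv2.resize(w['im'][130:270,220:420],None,fx=3,fy=3);b=cv2.resize(s['im'][230:330,300:400],None,fx=4,fy=4)
W=np.zeros((420,800,3),np.uint8);W[:420,:400]=a[:,100:500];W[:400,400:]=b
cv2.imwrite('pics/w5c.png',W[:,:,::-1])"
```

```text
(no output)
```

View pics/w5c.png

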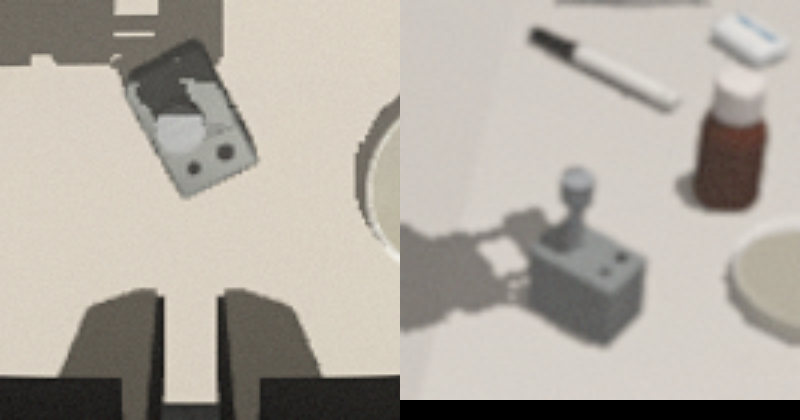

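The pin is still upright in its stand. That was my tenth picture, so from here I go by numbers. I'll retry and check the grip force before lifting.

```bash
python3 -m handwheel '[[0,0,0,0,0,0],[0,0,0,0,0,0],[0,0,0,0,0,0],[0,0,60,0,0,0],[0,0,60,0,0,0],[0,0,60,0,0,0],[0,0,60,0,0,0]]' 50 20
python3 -c "
from h import *
go([536.4,-303,67],1.571)"
```

```text
time_s: 5.32
tcp_pos: [536.3, -302.0, 183.4]
orientation: [-3.138, -0.002, 1.577]
ft_force: [-0.5, -0.1, 0.8]
finger_gap: 48.8
finger_force: 0.0
shift [ -1.2   0.5 116.4]
rot [-0.004  -0.0019  0.0058]
```

```bash
python3 -m handwheel '[[0,0,40,0,0,0],[0,0,80,0,0,0],[0,0,117,0,0,0],[0,0,117,0,0,0],[0,0,117,0,0,0],[0,0,117,0,0,0]]'
python3 -m handwheel '[[0,0,0,0,0,0],[0,0,0,0,0,0],[0,0,0,0,0,0],[0,0,0,0,0,0],[0,0,0,0,0,0],[0,0,0,0,0,0],[0,0,0,0,0,0],[0,0,0,0,0,0]]' 10 25
```

```text
time_s: 5.82
tcp_pos: [539.0, -304.7, 71.1]
orientation: [3.138, 0.003, 1.577]
ft_force: [-0.9, -0.9, 0.3]
finger_gap: 49.3
finger_force: 0.0
time_s: 6.48
tcp_pos: [537.1, -302.8, 68.1]
orientation: [-3.141, -0.0, 1.577]
ft_force: [-0.1, 0.4, 0.2]
finger_gap: 10.4
finger_force: 0.0
```

```bash
cat >> h.py <<'E'
def prj(w,p,fish=True):
    K,E=w['K'],w['E'];p=E[:3,:3]@np.array(p,float)+E[:3,3]
    if fish:
        r=np.hypot(p[0],p[1]);k=np.arctan2(r,p[2])/r;x,y=p[0]*k,p[1]*k
    else: x,y=p[:2]/p[2]
    return np.array([K[0,2]+K[0,0]*x,K[1,2]+K[1,1]*y])
E
python3 - <<'E'
from h import *
print('tcp in w4',prj(load('w4'),[536.2,-304.9,131]))
snap('wrist','w6');w=load('w6');st=env.read_state();print(st['tcp_pos'],st['finger_gap'],st['finger_force'])
print('tcp px',prj(w,st['tcp_pos']),'grasp px',prj(w,st['tcp_pos']+[0,0,19]),'knob top',prj(w,[536.5,-303,94]))
g=cv2.cvtColor(w['im'],cv2.COLOR_RGB2GRAY);np.set_printoptions(linewidth=250)
print(g[190:260:3,284:350:3]);print(w['d'][190:260:3,284:350:3].astype(int))
E
```

```text
tcp in w4 [315.46188991 222.02905338]
[ 537.13391415 -302.78538582   68.11437487] 10.428541625260308 0.0
tcp px [315.42042802 221.966652  ] grasp px [315.35140641 232.67427568] knob top [314.28075411 237.36080719]
[[103  56  60  55  54  57  62  65  67  65  67  67  68  70  64 164 102  48 216 129 108 108]
 [107  57  55  53  66  67  66  67  72  72  64  65  67  69  65 162 156  60  75 108 105 107]
 [ 63  56  64  69  75  65  67  71  67  68  66  64  68  70  67 162 160 113  52 101 101 104]
 [ 54  72  70  67  70  71  68  69  67  70  68  67  69  67  64 165 165 152  56  69 100  96]
 [ 63  70  67  70  67  67  66  69  68  69  70  67  69  65  68  65  69  69  72  51 213 211]
 [ 62  68  68  74  66  68  64  70  68  71  65  67  68  65  70  63  69  68  68  59 115 210]
 [ 62  67  67  65  65  69  68  64  65  58  59  66  67  65  72  69  63  69  68  62  50 213]
 [192  65  66  69  67  65  68  68  58  61  64  64  65  60  67  57  60 163 156 145  68 129]
 [208 115  68  68  65  72  65  69  57  65  65  64  60  66 164 160 158 153 162 159 120  55]
 [210 197  60  63  63  66  70  69  53  58  55  60  49  68  69  65  
[... 2783 characters left out ...]
0 163 187 188 187 187 188 188 173 161 161 161 160 161 160 161]
 [157 158 156 157 157 158 157 161 188 189 187 188 187 188 173 159 158 158 158 158 157 157]
 [153 153 153 153 154 154 153 156 190 188 189 189 189 190 173 156 154 154 154 152 153 153]
 [150 150 150 151 149 151 151 154 190 190 188 189 190 189 174 152 151 150 150 151 150 150]
 [147 147 146 147 146 148 147 151   0 191 191 189 189 189 172 149 148 146 147 147 147 147]
 [143 143 144 144 143 144 145 147 294 191 189 189 243 246 173 147 145 146 144 144 145 144]
 [ 85  84  83 141 140 140 144 142 295 294 246 246 245 244 172 143 140 140 142  83  82  83]
 [ 82  81  82  86 137 137 141 142 295 296 246 246 245 246   0 141 138 138 138  83  81  82]]
```

Run:
```python
from h import *
w=load('w6')
E=w['E'];c=lambda p:(E[:3,:3]@np.array(p)+E[:3,3])[2]
print('tcp',c([537,-302.8,68]),'knob top',c([536.5,-303,94]))
for u,v in((299,229),(314,238),(329,229),(299,225),(314,250),(290,240),(314,205)):
  d=w['d'][v,u];o,r=ray(w,u,v,True);print(u,v,d,(o+r*d).round(1))
```

```text
tcp 212.37638560178885 knob top 187.38892523406687
299 229 173.24039 [ 527.9 -292.8  105.8]
314 238 187.89275 [ 536.3 -303.6   93.6]
329 229 173.94254 [ 544.8 -292.9  105.2]
299 225 239.53279 [ 524.4 -314.9   43.2]
314 250 191.67973 [ 536.4 -312.5   92.2]
290 240 157.58989 [ 524.1 -292.4  121.9]
314 205 233.15211 [ 536.  -297.9   45.1]
```

Run:
```python
from h import *
for f in('w2','w4','w5','w6'):
  w=load(f);d=w['d'];E=w['E'];C=-E[:3,:3].T@E[:3,3]
  print(f,'cam',C.round(1))
  for v in (215,221,224,227,230,233,236,240,245,250,260):
    row=d[v,180:450]; m=np.where((row>60)&(row<205))[0]+180
    if len(m)==0: continue
    u=m[0]; 
    L=m[m<315]; 
    if len(L)==0: continue
    u=L[-1]-1; o,r=ray(w,u,v,True); p=o+r*d[v,u]; print(v,u,d[v,u].round(0),(p-C).round(1),p.round(1))
```

```text
w2 cam [470.7 138.8 528.3]
227 234 175.0 [ -47.6  -66.  -163.5] [423.   72.8 364.8]
230 236 174.0 [ -46.2  -67.4 -162.3] [424.4  71.4 366. ]
233 236 174.0 [ -46.   -68.7 -161. ] [424.6  70.1 367.3]
236 237 176.0 [ -46.   -71.2 -162.5] [424.7  67.6 365.9]
240 237 176.0 [ -46.2  -73.8 -162.5] [424.4  65.  365.8]
245 238 179.0 [ -46.5  -78.  -164.6] [424.2  60.8 363.7]
250 239 180.0 [ -46.1  -81.2 -164.3] [424.6  57.6 364.1]
260 233 166.0 [ -46.1  -80.5 -149.9] [424.5  58.3 378.5]
w4 cam [ 535.3 -228.7  329.9]
227 269 176.0 [ -26.   -66.4 -164.5] [ 509.3 -295.1  165.4]
230 272 175.0 [ -24.1  -67.7 -163.2] [ 511.2 -296.4  166.7]
233 272 172.0 [ -23.7  -68.1 -159.8] [ 511.6 -296.8  170.2]
236 272 172.0 [ -23.7  -69.6 -159.1] [ 511.6 -298.4  170.8]
240 273 179.0 [ -24.   -74.6 -164.7] [ 511.3 -303.4  165.2]
245 273 178.0 [ -24.   -77.3 -163.6] [ 511.3 -306.1  166.4]
250 273 177.0 [ -23.8  -79.6 -161.5] [ 511.5 -308.3  168.4]
260 271 168.0 [ -23.9  -81.2 -152.1] [ 511.4 -310.   177.8]
w5 cam [ 537.2 -228.   450.6]
227 304 176.0 [  -5.3  -66.5 -164. ] [ 531.9 -294.5  286.6]
230 306 176.0 [  
[... 392 characters left out ...]
.4  317.3]
w6 cam [ 537.2 -227.   267.3]
215 313 200.0 [  -1.6  -67.2 -189.3] [ 535.5 -294.2   78. ]
221 313 189.0 [  -1.5  -67.  -177.6] [ 535.7 -293.9   89.7]
224 313 185.0 [  -1.5  -67.4 -173.6] [ 535.7 -294.4   93.7]
227 313 187.0 [  -1.5  -69.6 -174.2] [ 535.7 -296.5   93.1]
230 313 187.0 [  -1.5  -71.6 -174.3] [ 535.7 -298.5   93. ]
233 313 188.0 [  -1.5  -73.7 -174.5] [ 535.7 -300.6   92.8]
236 313 188.0 [  -1.4  -75.4 -174. ] [ 535.7 -302.4   93.3]
240 313 189.0 [  -1.4  -78.3 -174.5] [ 535.7 -305.3   92.8]
245 313 188.0 [  -1.4  -80.9 -172.8] [ 535.7 -307.9   94.5]
250 313 189.0 [  -1.4  -84.3 -172.6] [ 535.7 -311.2   94.7]
260 305 141.0 [  -4.7  -67.6 -127.7] [ 532.4 -294.6  139.6]
```

Depth shows the real fingertips about 35 mm above the reported TCP at every opening, while the knob and stand read true. That explains the empty grasp. I'll open and go 35 mm lower in checked steps.

```bash
python3 -m handwheel '[[0,0,0,0,0,0],[0,0,0,0,0,0],[0,0,0,0,0,0],[0,0,0,0,0,0],[0,0,0,0,0,0],[0,0,15,0,0,0],[0,0,15,0,0,0]]' 50 25
python3 -m handwheel '[[0,0,7,0,0,0],[0,0,14,0,0,0],[0,0,18,0,0,0],[0,0,18,0,0,0]]'
python3 -m handwheel '[[0,0,0,0,0,0],[0,0,0,0,0,0],[0,0,0,0,0,0],[0,0,0,0,0,0],[0,0,0,0,0,0],[0,0,0,0,0,0],[0,0,0,0,0,0],[0,0,0,0,0,0]]' 10 25
```

```text
time_s: 7.12
tcp_pos: [536.0, -301.7, 51.3]
orientation: [-3.138, -0.002, 1.577]
ft_force: [-1.1, 0.1, -0.7]
finger_gap: 48.7
finger_force: 0.0
time_s: 7.45
tcp_pos: [536.6, -302.3, 34.1]
orientation: [-3.14, -0.001, 1.577]
ft_force: [0.4, 0.5, 0.2]
finger_gap: 50.1
finger_force: 0.0
time_s: 8.12
tcp_pos: [537.2, -302.9, 35.4]
orientation: [3.141, 0.0, 1.577]
ft_force: [-0.5, 0.3, 1.2]
finger_gap: 19.2
finger_force: 25.0
```

Gripped: gap 19.2 mm at 25 N. Lifting.

```bash
python3 -m handwheel '[[0,0,-10,0,0,0],[0,0,-30,0,0,0],[0,0,-60,0,0,0],[0,0,-100,0,0,0],[0,0,-140,0,0,0],[0,0,-175,0,0,0],[0,0,-180,0,0,0],[0,0,-180,0,0,0]]'
python3 -c "
from h import *
go([550.4,121.0,215],1.571);s=env.read_state();print(s['finger_gap'],s['finger_force'])"
```

```text
time_s: 8.78
tcp_pos: [538.4, -304.1, 218.8]
orientation: [3.136, 0.003, 1.577]
ft_force: [0.2, -0.3, -1.4]
finger_gap: 19.6
finger_force: 25.0
shift [425.   14.5   2.5]
rot [0.0059 0.0033 0.0057]
19.56859556741756 24.99987781047821
```

```bash
python3 -m handwheel '[[25,2,0,0,0,0],[60,4,0,0,0,0],[95,6,0,0,0,0],[130,8,0,0,0,0],[165,9,0,0,0,0],[200,10,0,0,0,0],[235,11,0,0,0,0],[270,12,0,0,0,0]]'
python3 -m handwheel '[[35,1,0,0,0,0],[70,1,0,0,0,0],[105,1,0,0,0,0],[130,1,0,0,0,0],[145,1,0,0,0,0],[152,1,0,0,0,0],[152,1,0,0,0,0],[152,1,0,0,0,0]]'
python3 -m handwheel '[[0,0,0,0,0,0],[0,0,0,0,0,0],[0,0,0,0,0,0]]'
python3 - <<'E'
from h import *
snap('wrist','w7');snap('top','top7');w=load('w7');s=env.read_state();go([550.4,121.0,215],1.571)
print('tcp px',prj(w,s['tcp_pos']),'grasp',prj(w,s['tcp_pos']+[0,0,54]),'knobtop',prj(w,s['tcp_pos']+[0,0,61]),'bore',prj(w,[550.4,121.4,130]))
d=w['d'];np.set_printoptions(linewidth=250);print(d[190:256:3,290:344:3].astype(int))
E
```

```text
time_s: 9.45
tcp_pos: [545.8, -30.5, 213.2]
orientation: [-3.137, -0.0, 1.577]
ft_force: [0.1, 0.5, -1.1]
finger_gap: 19.5
finger_force: 25.0
time_s: 10.12
tcp_pos: [547.0, 118.0, 214.2]
orientation: [-3.14, 0.002, 1.576]
ft_force: [0.2, 0.1, -1.0]
finger_gap: 19.0
finger_force: 25.0
time_s: 10.37
tcp_pos: [547.8, 117.6, 215.3]
orientation: [3.142, 0.0, 1.574]
ft_force: [-0.9, 0.7, -0.9]
finger_gap: 19.3
finger_force: 25.0
shift [2.7 2.7 0.3]
rot [0.0001 0.0001 0.0042]
tcp px [315.46016771 220.99259518] grasp [315.26410255 257.21922086] knobtop [315.23053419 263.5611452 ] bore [318.44866405 186.08705564]
[[429 430 298 299 299 300 294 295 297 305 305 298 296 295 298 298 299 299]
 [370 370 299 299 299 299 299 296 296 296 296 295 296 300 300 299 300 300]
 [359 361 301 301 300 301 300 299 296 295 296 296 301   0 301 299 301 301]
 [346 346 300 300 302 301 301 301 301 302 301 301 301 301 301 301 301 302]
 [336 336 337 304 302 303 303 302 302 302 301 301 303 301 301 302   0 345]
 [324 324 325 327 325 326 324 322 321 320 320 322 324 329 331 331 331 332]
 [316 317 317 318 318 319 319 234 230 
[... 462 characters left out ...]
276 277 277 279 178 177]
 [173 174 172 178 278 278 198 194 191 191 193 277 277 278 277 178 174 173]
 [168 168 169 172 279 279 192 187 186 186 187 278 278 278 279 171 167 168]
 [166 165 168 169 447 281 188 185 181 168 183   0 279 279 279 169 165 165]
 [160 160 164 168 449 449 166 166 165 163 165 166 168 450 448 163 161 160]
 [157 158 161 168 448 166 163 163 162 162 162 162 165 170 449 161 161 155]
 [153 153 157 167 165 162 159 159 157 156 158 159 160 164 167 157 157 153]
 [150 150 153 167 162 158 157 154 154 154 155 155 157 161 165 156 154 151]
 [147 147 151 168 158 156 155 154 153 154 155 154 154 156 159 157 149 147]
 [145 144 146 163 155 155 154 154 154 154 154 154 154 154 156 156 146 145]]
```

```bash
cat > fit.py <<'E'
from h import *
from scipy.optimize import least_squares
def stem(w):
    v,u=np.mgrid[195:245,300:332]; d=w['d'][195:245,300:332]; P=[]
    E=w['E']
    for a,b,c in zip(u.ravel(),v.ravel(),d.ravel()):
        if 175<c<240:
            o,r=ray(w,a,b,True); P.append(o+r*c)
    P=np.array(P); tz=P[:,2]; top=tz.max()
    zz=np.percentile(tz,[0,1,5,50,95,100]).round(1)
    lo=zz[1]; res=[]
    for a,b in((lo+12,lo+27),(lo+27,lo+42)):
        Q=P[(tz>a)&(tz<b)]
        f=least_squares(lambda c:np.hypot(Q[:,0]-c[0],Q[:,1]-c[1])-5,[Q[:,0].mean(),Q[:,1].mean()-4],loss='soft_l1').x
        res.append((f.round(2),((a+b)/2).round(1),len(Q)))
    return zz,res
def bore(w,p=(550.4,121.4,130)):
    u,v=prj(w,p).round().astype(int); g=cv2.cvtColor(w['im'],cv2.COLOR_RGB2GRAY)
    c=cv2.resize(g[v-16:v+17,u-16:u+17],None,fx=8,fy=8,interpolation=cv2.INTER_CUBIC)
    h=cv2.HoughCircles(c,cv2.HOUGH_GRADIENT,1,200,param1=100,param2=10,minRadius=24,maxRadius=75)
    x,y,r=h[0,0]; U,V=u-16+(x+.5)/8-.5,v-16+(y+.5)/8-.5
    return (U,V,r/8),onz(w,U,V,130,True),g[v-14:v+15,u-14:u+15]
E
python3 - <<'E'
from fit import *
np.set_printoptions(linewidth=250)
w=load('w7');print(env.read_state()['tcp_pos']);print(stem(w))
for x in bore(w):print(x)
E
```

```text
[547.74785728 118.32081906 215.29618964]
(array([190.9, 192.2, 195.5, 223.6, 243. , 249.2]), [(array([547.6 , 116.13]), np.float64(211.7), 97), (array([547.76, 116.2 ]), np.float64(226.7), 121)])
(np.float64(331.25), np.float64(177.25), np.float32(4.0))
[562.40294192 130.0349007  130.        ]
[[130 124 125 124 144 152 150 151 145 147 143 140 141 138 255 255 255 255 255 255 255 255 255 255 255 255 255 255 255]
 [132 124 121 118 129 133 139 151 146 146 145 145 147 140 227 236 235 234 233 232 233 232 233 241 241 240 238 236 219]
 [128 126 123 121 119 121 124 144 140 146 142 134 133 126 119 117 121 121 123 129 130 132 130 128 124 123 117 115 117]
 [126 127 120 118 114 117 112 110 128 145 132 117 113  98  89  83  89  99 105 120 130 129 132 120 103 116 125 117 125]
 [124 128 124 117 119 116 115 112 113  99  89  85  93 102 107 104 100 104  93  81  92 105 112 114 109 116 120 125 126]
 [129 121 123 117 119 112 107 104  87  92 100 102 104 108 106 101 105 103  97 101 102  96  93 105 113 112 116 121 125]
 [137 126 120 121 114 115 103  88  99  96 100 102 100 101 102 102 100  94 100 100 100  99  
[... 1946 characters left out ...]
119 112 115 109 101 103  91  90  91 108 190 190 184 189 183 183 186 200 182 150 157 175 183 190 198 205]
 [167 161 157 154 171 193 211 204 207 202 184 141 117 191 179 172 177 186 190 203 234 225 202 201 177 191 196 205 211]
 [227 222 224 226 241 255 255 255 255 255 253 227 171 213 191 186 192 204 218 232 249 254 253 239 197 201 205 211 214]
 [230 231 243 253 254 252 252 251 252 251 253 254 255 255 255 255 255 253 252 249 250 251 250 252 255 234 220 223 224]
 [248 250 250 251 251 251 251 249 250 249 250 252 251 251 252 251 252 251 250 248 247 248 249 249 250 247 240 234 236]
 [253 253 251 252 251 251 251 250 250 250 248 250 250 249 250 250 251 251 250 249 246 247 247 248 248 248 247 242 243]]
```

```bash
python3 -m handwheel '[[4.5,3,0,0,0,0],[4.5,3,15,0,0,0],[4.5,3,30,0,0,0],[4.5,3,45,0,0,0],[4.5,3,48,0,0,0],[4.5,3,48,0,0,0],[4.5,3,48,0,0,0],[4.5,3,48,0,0,0]]'
python3 - <<'E'
from fit import *
np.set_printoptions(linewidth=250)
s=env.read_state();snap('wrist','w8');w=load('w8');print(s['tcp_pos'],s['ft_force'],env.read_state()['tcp_pos']);print(stem(w))
u,v=prj(w,(550.7,121.4,130)).round().astype(int);print(u,v)
g=cv2.cvtColor(w['im'],cv2.COLOR_RGB2GRAY);print(g[v-16:v+26,u-20:u+21])
E
```

```text
time_s: 11.13
tcp_pos: [551.5, 123.8, 168.2]
orientation: [3.14, -0.0, 1.577]
ft_force: [1.1, -0.0, -0.6]
finger_gap: 18.8
finger_force: 25.0
[551.54154964 123.84395177 168.17506797] [ 1.07153577 -0.00475403 -0.63564428] [551.49187546 123.82622339 168.2069092 ]
(array([144.1, 144.9, 148.3, 175.8, 196.1, 201.7]), [(array([551.32, 122.28]), np.float64(164.4), 102), (array([551.56, 122.39]), np.float64(179.4), 121)])
314 208
[[137 136 135 ... 134 134 132]
 [134 131 136 ... 132 134 138]
 [129 129 132 ... 131 134 131]
 ...
 [102 106  88 ...  54  43  38]
 [102 103  91 ...  50  46  41]
 [104 108  73 ...  46  43  39]]
```

```bash
python3 -m handwheel '[[-1,-0.7,0,0,0,0],[-1,-0.7,5,0,0,0],[-1,-0.7,10,0,0,0],[-1,-0.7,14,0,0,0],[-1,-0.7,17,0,0,0],[-1,-0.7,17,0,0,0],[-1,-0.7,17,0,0,0]]'
python3 - <<'E'
from fit import *
for i in range(2):
  snap('wrist',f'w9{i}');w=load(f'w9{i}');s=env.read_state();print(s['tcp_pos'],s['ft_force'],s['moment']);print(stem(w))
E
```

```text
time_s: 11.77
tcp_pos: [550.2, 122.6, 149.9]
orientation: [3.141, 0.0, 1.577]
ft_force: [0.6, -0.1, -0.8]
finger_gap: 19.1
finger_force: 25.0
[550.20148972 122.65083047 150.03857952] [0.86029119 0.0284296  0.03177685] [-0.13731614 -0.25032071 -0.04419582]
(array([122.3, 124.1, 124.7, 129. , 173.7, 183. ]), [(array([550.18, 120.93]), np.float64(143.6), 105), (array([550.36, 121.09]), np.float64(158.6), 114)])
[550.1695043  122.67112339 150.13983293] [ 0.07558324 -1.28964413 -0.57856334] [-0.10352963 -0.28813677 -0.04802476]
(array([122.7, 124.3, 124.8, 129. , 173.6, 183.8]), [(array([550.09, 120.95]), np.float64(143.8), 104), (array([550.31, 121.1 ]), np.float64(158.8), 114)])
```

The nose has entered the mouth with no force. I'll continue down.

```bash
python3 -m handwheel '[[0,0,4,0,0,0],[0,0,8,0,0,0],[0,0,11,0,0,0],[0,0,11,0,0,0],[0,0,11,0,0,0]]'
python3 -m handwheel '[[0,0,2,0,0,0],[0,0,4,0,0,0],[0,0,4,0,0,0],[0,0,4,0,0,0]]'
```

```text
time_s: 12.28
tcp_pos: [550.1, 122.7, 138.9]
orientation: [3.141, 0.0, 1.577]
ft_force: [1.8, -1.2, -1.9]
finger_gap: 19.4
finger_force: 25.0
time_s: 12.62
tcp_pos: [550.2, 122.8, 135.3]
orientation: [3.141, -0.0, 1.577]
ft_force: [1.2, 0.6, -0.3]
finger_gap: 19.5
finger_force: 25.0
```

```bash
python3 -m handwheel '[[0,0,0,0,0,0],[0,0,0,0,0,0],[0,0,0,0,0,0],[0,0,0,0,0,0],[0,0,0,0,0,0],[0,0,0,0,0,0]]' 50 25
python3 - <<'E'
from fit import *
snap('wrist','w10');w=load('w10');s=env.read_state()
def knob(w,z0,xy=(550.5,121.3)):
    P=[]
    for v in range(150,300):
        for u in range(280,350):
            d=w['d'][v,u]
            if d>0:
                o,r=ray(w,u,v,True);p=o+r*d
                if abs(p[0]-xy[0])<13 and abs(p[1]-xy[1])<13 and z0-30<p[2]<z0+25:P.append(p)
    P=np.array(P);return P
P=knob(w,194);print(len(P),np.percentile(P[:,2],[5,25,50,75,90,97]).round(1))
Q=P[P[:,2]>np.percentile(P[:,2],97)-4];print(Q.min(0).round(1),Q.max(0).round(1),Q.mean(0).round(1))
E
```

```text
time_s: 13.12
tcp_pos: [549.7, 122.8, 135.1]
orientation: [-3.141, -0.0, 1.577]
ft_force: [-0.1, 0.5, 0.4]
finger_gap: 49.0
finger_force: 0.0
1357 [179.5 188.7 192.8 193.4 193.9 194.4]
[545.9 109.7 190.5] [563.5 130.1 195.3] [555.5 120.7 193.1]
```

Pin top reads 193.5 mm, so it's standing on the shaft. Now to hover over the grip and measure it.

```bash
python3 -m handwheel '[[0,0,-35,0,0,0],[0,0,-60,0,0,0],[-35,-15,-60,0,0,0],[-70,-30,-60,0,0,0],[-83,-40,-60,0,0,0],[-83,-40,-60,0,0,0],[-83,-40,-60,0,0,0],[-83,-40,-60,0,0,0]]' 50
python3 - <<'E'
from fit import *
s=env.read_state();snap('wrist','w11');w=load('w11');print(s['tcp_pos'])
P=[]
for v in range(120,240):
    for u in range(270,360):
        d=w['d'][v,u]
        if d>0:
            o,r=ray(w,u,v,True);p=o+r*d
            if 480<p[0]<540 and 15<p[1]<78 and 100<p[2]<165:P.append(p)
P=np.array(P)
for y in range(20,76,6):
    Q=P[abs(P[:,1]-y)<3]
    if len(Q)>8:
        f=least_squares(lambda c:np.hypot(Q[:,0]-c[0],Q[:,2]-c[1])-8.5,[Q[:,0].mean(),Q[:,2].max()-8],loss='soft_l1').x
        print(y,len(Q),Q[:,0].min().round(1),Q[:,0].max().round(1),'ztop',np.percentile(Q[:,2],95).round(1),f.round(1))
E
```

```text
time_s: 13.83
tcp_pos: [511.0, 40.9, 195.2]
orientation: [3.141, -0.001, 1.579]
ft_force: [0.1, -0.1, 0.1]
finger_gap: 50.0
finger_force: 0.0
[510.96325565  40.92826698 195.16722132]
20 29 502.3 515.1 ztop 131.9 [509.1 122.3]
26 112 499.5 516.9 ztop 132.8 [508.8 123.8]
32 118 501.4 517.8 ztop 132.9 [509.2 124. ]
38 119 501.4 517.8 ztop 133.0 [509.3 123.9]
44 127 501.3 517.6 ztop 132.7 [509.5 123.7]
50 123 501.4 517.5 ztop 132.5 [509.8 123.3]
56 120 502.2 517.5 ztop 132.0 [510. 123.]
62 121 502.2 517.4 ztop 131.9 [510.3 122.9]
68 123 502.3 518.2 ztop 132.5 [510.6 123.3]
74 136 503.2 539.9 ztop 132.0 [510.9 122.9]
```

The grip's centre at the hold point is (509.5, 39.5, 123.7), radius 47.6 about the axis, which matches the stated 48. It's about 53° short of straight up. I'll go down around it.

```bash
python3 -m handwheel '[[-1.4,-1.5,35,0,0,0],[-1.4,-1.5,70,0,0,0],[-1.4,-1.5,100,0,0,0],[-1.4,-1.5,115,0,0,0],[-1.4,-1.5,121,0,0,0],[-1.4,-1.5,121,0,0,0],[-1.4,-1.5,121,0,0,0]]' 40
python3 -m handwheel '[[0,0,0,0,0,0],[0,0,0,0,0,0],[0,0,0,0,0,0],[0,0,0,0,0,0],[0,0,0,0,0,0]]' 20 20
python3 -c "
from h import *
go([509.5,39.5,74],1.571)"
```

```text
time_s: 14.47
tcp_pos: [509.9, 38.7, 74.5]
orientation: [3.141, -0.0, 1.578]
ft_force: [0.6, 0.8, -0.2]
finger_gap: 39.6
finger_force: 0.0
time_s: 14.88
tcp_pos: [509.2, 38.2, 74.7]
orientation: [3.141, -0.0, 1.577]
ft_force: [0.5, 0.3, 0.4]
finger_gap: 20.0
finger_force: 0.0
shift [1.3 0.3 0.7]
rot [ 0.0009 -0.0003  0.0059]
```

```bash
python3 -m handwheel '[[0.5,4,-4,0,0,0],[0.5,7.5,-8,0,0,0],[0.5,11,-10.5,0,0,0],[0.5,14.5,-13,0,0,0],[0.5,18,-15,0,0,0],[0.5,22,-16.5,0,0,0],[0.5,26,-17.5,0,0,0],[0.5,29,-18,0,0,0]]'
cat >> h.py <<'E'
def pts(w,lo,hi,us=(230,420),vs=(0,300)):
    v,u=np.mgrid[vs[0]:vs[1],us[0]:us[1]];d=w['d'][vs[0]:vs[1],us[0]:us[1]]
    K,E=w['K'],w['E'];x=(u-K[0,2])/K[0,0];y=(v-K[1,2])/K[1,1];r=np.hypot(x,y)+1e-9;k=np.tan(r)/r
    p=np.stack([x*k*d,y*k*d,d],-1)[d>0]-E[:3,3];p=p@E[:3,:3]
    return p[np.all((p>lo)&(p<hi),1)]
def look(f):
    s=env.read_state();snap('wrist',f);w=load(f)
    p=pts(w,[538,109,132],[563,134,210]);print('tcp',s['tcp_pos'].round(1),'F',s['ft_force'].round(1),'gap',round(s['finger_gap'],1),round(s['finger_force'],1))
    print('pin top z',np.percentile(p[:,2],[50,75,90,97]).round(1) if len(p) else None,len(p))
    g=pts(w,[480,54,100],[600,68,165]);print('grip x',np.percentile(g[:,0],[3,50,97]).round(1),'top',np.percentile(g[:,2],[90,97]).round(1)) if len(g) else print('no grip')
E
python3 -c "
from h import *
look('w12')"
```

```text
time_s: 15.55
tcp_pos: [539.1, 38.5, 92.5]
orientation: [3.14, 0.0, 1.576]
ft_force: [-3.1, -1.8, 0.5]
finger_gap: 20.1
finger_force: 1.4
tcp [539.1  38.5  92.5] F [-3.1 -1.8  0.5] gap 20.1 1.4
pin top z [193.1 193.6 194.1 194.5] 2517
grip x [531.7 539.2 546.7] top [149.8 150.4]
```

```bash
cat > chk.py <<'E'
import sys
from h import *
s=env.read_state();F=s['ft_force']
if abs(F[0])>5.0: print('STOP',F.round(1),s['tcp_pos'].round(1));sys.exit(1)
E
M="python3 -m handwheel"
python3 -m handwheel '[[0,1,0,0,0,0],[0,2,0,0,0,0],[0,3,0,0,0,0]]' && python3 chk.py &&
python3 -m handwheel '[[0,1,0,0,0,0],[0,2,0,0,0,0],[0,3,0,0,0,0]]' && python3 chk.py &&
python3 -m handwheel '[[0,1,0,0,0,0],[0,2,0,0,0,0],[0,3,0,0,0,0]]' && python3 chk.py
python3 -c "
from h import *
look('w13')"
```

```text
time_s: 15.85
tcp_pos: [540.9, 39.0, 92.1]
orientation: [-3.141, -0.0, 1.577]
ft_force: [-2.6, -1.1, 0.1]
finger_gap: 20.2
finger_force: 1.3
time_s: 16.1
tcp_pos: [544.0, 38.9, 92.1]
orientation: [-3.142, -0.0, 1.577]
ft_force: [-3.0, -2.0, 0.2]
finger_gap: 20.2
finger_force: 1.3
time_s: 16.35
tcp_pos: [547.1, 38.8, 92.2]
orientation: [3.142, 0.0, 1.577]
ft_force: [-2.6, -1.7, -0.1]
finger_gap: 20.2
finger_force: 1.2
tcp [547.1  38.8  92.2] F [-2.6 -1.7 -0.1] gap 20.2 1.2
pin top z [192.3 192.9 193.3 193.8] 2608
grip x [539.9 547.3 554.9] top [150.6 151. ]
```

```bash
cat > chk.py <<'E'
import sys
from h import *
s=env.read_state();F=s['ft_force'];snap('wrist','wc');p=pts(load('wc'),[538,109,132],[563,134,210])
z=np.percentile(p[:,2],80) if len(p)>30 else 0
print('   PIN',z.round(1),'Fx',F[0].round(1),'x',s['tcp_pos'][0].round(1))
if abs(F[0])>5.0 or z<190: print('STOP');sys.exit(1)
E
python3 -m handwheel '[[0,1,0,0,0,0],[0,2,0,0,0,0],[0,3,0,0,0,0]]' >/dev/null&& python3 chk.py &&
python3 -m handwheel '[[0,1,0,0,0,0],[0,2,0,0,0,0],[0,3,0,0,0,0]]' >/dev/null&& python3 chk.py &&
python3 -m handwheel '[[0,1,0.5,0,0,0],[0,2,0.5,0,0,0],[0,3,1,0,0,0]]' >/dev/null&& python3 chk.py &&
python3 -m handwheel '[[0,1,0.5,0,0,0],[0,2,0.5,0,0,0],[0,3,1,0,0,0]]' >/dev/null&& python3 chk.py &&
python3 -m handwheel '[[0,1,0.5,0,0,0],[0,2,0.5,0,0,0],[0,3,1,0,0,0]]' && python3 chk.py
```

```text
PIN 188.8 Fx -1.9 x 550.1
STOP
```

The pin has begun to drop, so I'm going finer.

```bash
sed -i 's/ or z<190//' chk.py
python3 -m handwheel '[[0,0.5,0,0,0,0],[0,1,0,0,0,0],[0,1,0,0,0,0]]' >/dev/null&& python3 chk.py &&
python3 -m handwheel '[[0,0.5,0,0,0,0],[0,1,0,0,0,0],[0,1,0,0,0,0]]' >/dev/null&& python3 chk.py &&
python3 -m handwheel '[[0,0.5,0,0,0,0],[0,1,0,0,0,0],[0,1,0,0,0,0]]' >/dev/null&& python3 chk.py &&
python3 -m handwheel '[[0,0.5,0,0,0,0],[0,1,0,0,0,0],[0,1,0,0,0,0]]' >/dev/null&& python3 chk.py &&
python3 -m handwheel '[[0,0.5,0,0,0,0],[0,1,0,0,0,0],[0,1,0,0,0,0]]' && python3 chk.py
```

```text
PIN 186.7 Fx -2.4 x 551.1
   PIN 177.9 Fx -2.4 x 552.1
   PIN 167.8 Fx -1.4 x 553.1
   PIN 155.5 Fx -2.6 x 554.1
time_s: 18.15
tcp_pos: [555.0, 38.9, 92.2]
orientation: [-3.142, 0.0, 1.577]
ft_force: [-1.9, -1.4, 0.3]
finger_gap: 20.2
finger_force: 1.0
   PIN 155.3 Fx -1.9 x 555.0
```

The pin is down at the catch with its top at 155 mm. Now I'll feel for the firm stop.

```bash
python3 -m handwheel '[[0,0.5,0,0,0,0],[0,1,0,0,0,0],[0,1,0,0,0,0]]' >/dev/null&& python3 chk.py &&
python3 -m handwheel '[[0,0.5,0,0,0,0],[0,1,0,0,0,0],[0,1,0,0,0,0]]' >/dev/null&& python3 chk.py &&
python3 -m handwheel '[[0,0.5,0,0,0,0],[0,1,0,0,0,0],[0,1,0,0,0,0]]' >/dev/null&& python3 chk.py &&
python3 -m handwheel '[[0,0.5,0,0,0,0],[0,1,0,0,0,0],[0,1,0,0,0,0]]' >/dev/null&& python3 chk.py &&
python3 -m handwheel '[[0,0.5,0,0,0,0],[0,1,0,0,0,0],[0,1,0,0,0,0]]' && python3 chk.py
```

```text
PIN 155.2 Fx -2.7 x 556.0
   PIN 155.1 Fx -1.8 x 557.1
   PIN 155.2 Fx -2.1 x 558.1
   PIN 155.2 Fx -1.8 x 559.0
time_s: 19.65
tcp_pos: [560.0, 38.9, 92.1]
orientation: [3.142, 0.0, 1.577]
ft_force: [-3.2, -2.1, -0.3]
finger_gap: 20.2
finger_force: 1.1
   PIN 155.2 Fx -3.2 x 560.0
```

```bash
python3 -m handwheel '[[0,0.5,0.2,0,0,0],[0,0.5,0.2,0,0,0],[0,0.5,0.2,0,0,0]]' >/dev/null&& python3 chk.py &&
python3 -m handwheel '[[0,0.5,0.2,0,0,0],[0,0.5,0.2,0,0,0],[0,0.5,0.2,0,0,0]]' >/dev/null&& python3 chk.py &&
python3 -m handwheel '[[0,0.5,0.2,0,0,0],[0,0.5,0.2,0,0,0],[0,0.5,0.2,0,0,0]]' >/dev/null&& python3 chk.py &&
python3 -m handwheel '[[0,0.5,0.2,0,0,0],[0,0.5,0.2,0,0,0],[0,0.5,0.2,0,0,0]]' >/dev/null&& python3 chk.py &&
python3 -m handwheel '[[0,0.5,0.2,0,0,0],[0,0.5,0.2,0,0,0],[0,0.5,0.2,0,0,0]]' >/dev/null&& python3 chk.py &&
python3 -m handwheel '[[0,0.5,0.2,0,0,0],[0,0.5,0.2,0,0,0],[0,0.5,0.2,0,0,0]]' >/dev/null&& python3 chk.py
```

```text
PIN 155.2 Fx -2.7 x 560.6
   PIN 155.2 Fx -2.7 x 561.0
   PIN 155.2 Fx -1.4 x 561.5
   PIN 155.2 Fx -2.4 x 562.0
   PIN 155.2 Fx -1.5 x 562.5
   PIN 155.2 Fx -3.1 x 563.0
```

```bash
python3 -m handwheel '[[0,0.5,0.3,0,0,0],[0,0.5,0.3,0,0,0],[0,0.5,0.3,0,0,0]]' >/dev/null&& python3 chk.py &&
python3 -m handwheel '[[0,0.5,0.3,0,0,0],[0,0.5,0.3,0,0,0],[0,0.5,0.3,0,0,0]]' >/dev/null&& python3 chk.py &&
python3 -m handwheel '[[0,0.5,0.3,0,0,0],[0,0.5,0.3,0,0,0],[0,0.5,0.3,0,0,0]]' >/dev/null&& python3 chk.py &&
python3 -m handwheel '[[0,0.5,0.3,0,0,0],[0,0.5,0.3,0,0,0],[0,0.5,0.3,0,0,0]]' >/dev/null&& python3 chk.py &&
python3 -m handwheel '[[0,0.5,0.3,0,0,0],[0,0.5,0.3,0,0,0],[0,0.5,0.3,0,0,0]]' >/dev/null&& python3 chk.py &&
python3 -m handwheel '[[0,0.5,0.3,0,0,0],[0,0.5,0.3,0,0,0],[0,0.5,0.3,0,0,0]]' >/dev/null&& python3 chk.py
python3 -c "
from h import *
look('w14')"
```

```text
PIN 155.1 Fx -1.3 x 563.4
   PIN 155.1 Fx -2.6 x 563.8
   PIN 155.1 Fx -2.7 x 564.2
   PIN 155.2 Fx -2.1 x 564.6
   PIN 155.2 Fx -3.8 x 565.0
   PIN 155.2 Fx -4.5 x 565.3
tcp [565.3  38.9  88.9] F [-4.7 -3.3 -0.4] gap 20.3 2.3
pin top z [154.6 155.  155.4 155.8] 1639
grip x [558.2 565.6 573.2] top [147.6 148. ]
```

The stop is firming up. I'll ease in further.

```bash
python3 -m handwheel '[[0,0.5,0.1,0,0,0],[0,0.5,0.1,0,0,0],[0,0.5,0.1,0,0,0]]' && python3 -m handwheel '[[0,0,0,0,0,0]]' | grep force;  python3 -m handwheel '[[0,0,0,0,0,0]]' | grep force
```

```text
time_s: 23.6
tcp_pos: [565.4, 38.9, 88.8]
orientation: [-3.139, 0.0, 1.577]
ft_force: [-5.0, -2.5, -0.5]
finger_gap: 20.1
finger_force: 2.5
ft_force: [-5.4, -1.6, -0.3]
finger_force: 2.5
ft_force: [-5.4, -2.9, 0.2]
finger_force: 2.5
```

```bash
python3 -m handwheel '[[0,0.5,0.1,0,0,0],[0,0.5,0.1,0,0,0],[0,0.5,0.1,0,0,0]]' | grep -E "force|tcp" && python3 -m handwheel '[[0,0.3,0,0,0,0],[0,0.3,0,0,0,0]]' | grep -E "force|tcp";  python3 -m handwheel '[[0,0,0,0,0,0]]' | grep force
```

```text
tcp_pos: [565.6, 38.9, 88.6]
ft_force: [-4.8, -2.4, 0.4]
finger_force: 2.7
tcp_pos: [565.6, 38.9, 88.5]
ft_force: [-5.1, -2.6, 1.2]
finger_force: 2.9
ft_force: [-4.4, -2.1, 0.0]
finger_force: 2.9
```

```bash
python3 -m handwheel '[[0,0.5,0,0,0,0],[0,0.5,0,0,0,0],[0,0.5,0,0,0,0]]' | grep -E "force|tcp" && python3 -m handwheel '[[0,0.5,0,0,0,0],[0,0.5,0,0,0,0],[0,0.5,0,0,0,0]]' | grep -E "force|tcp";  python3 -m handwheel '[[0,0,0,0,0,0]]' | grep force
```

```text
tcp_pos: [565.8, 38.9, 88.4]
ft_force: [-6.3, -2.5, 0.3]
finger_force: 3.1
tcp_pos: [565.9, 38.8, 88.3]
ft_force: [-6.1, -2.4, 0.3]
finger_force: 3.3
ft_force: [-5.9, -2.7, 0.7]
finger_force: 3.3
```

```bash
python3 -m handwheel '[[0,0.5,0,0,0,0],[0,0.5,0,0,0,0],[0,0.5,0,0,0,0]]' | grep -E "force|tcp" && python3 -m handwheel '[[0,0.4,0,0,0,0],[0,0.4,0,0,0,0],[0,0.4,0,0,0,0]]' | grep -E "force|tcp";  python3 -m handwheel '[[0,0.4,0,0,0,0],[0,0.4,0,0,0,0],[0,0.4,0,0,0,0]]' | grep -E "tcp|force"; python3 chk.py
```

```text
tcp_pos: [566.0, 38.9, 88.1]
ft_force: [-8.0, -2.2, 0.4]
finger_force: 3.5
tcp_pos: [566.1, 38.8, 88.1]
ft_force: [-6.7, -2.7, 0.1]
finger_force: 3.6
tcp_pos: [566.2, 38.8, 88.0]
ft_force: [-7.9, -2.7, 0.1]
finger_force: 3.8
   PIN 155.2 Fx -7.9 x 566.2
STOP
```

Firm stop held at about 7.5 N. Next I ease off by nudging the wheel slightly back so the pin is unloaded.

```bash
python3 -m handwheel '[[0,-1,0,0,0,0],[0,-2,0,0,0,0],[0,-3,-0.3,0,0,0],[0,-4,-0.5,0,0,0],[0,-5,-0.7,0,0,0],[0,-5,-0.7,0,0,0]]' | grep -E "force|tcp"; python3 -m handwheel '[[0,-1,-0.3,0,0,0],[0,-2,-0.5,0,0,0],[0,-2.5,-0.5,0,0,0],[0,-2.5,-0.5,0,0,0]]' | grep -E "tcp|force"; python3 -c "
from h import *
look('w15')"
```

```text
tcp_pos: [565.8, 39.6, 90.1]
ft_force: [-2.1, -2.3, -0.1]
finger_force: 0.9
tcp_pos: [563.0, 39.6, 90.5]
ft_force: [0.4, 0.0, 0.2]
finger_force: 0.1
tcp [563.   39.6  90.5] F [0.4 0.  0.2] gap 20.3 0.1
pin top z [154.6 155.  155.5 155.9] 1597
grip x [558.  565.1 572.7] top [147.4 147.9]
```

```bash
python3 -m handwheel '[[0,-1,0,0,0,0],[0,-2,0,0,0,0],[0,-3,0,0,0,0],[0,-3,0,0,0,0]]' | grep -E "force|tcp"; python3 -c "
from h import *
look('w16')"
```

```text
tcp_pos: [560.2, 39.5, 90.6]
ft_force: [2.7, 1.8, 0.6]
finger_force: 1.4
tcp [560.2  39.5  90.6] F [2.7 1.8 0.6] gap 20.1 1.4
pin top z [154.2 154.7 155.1 155.4] 1604
grip x [555.3 562.5 570. ] top [148.4 148.9]
```

```bash
python3 -m handwheel '[[0,2,0,0,0,0],[0,2,0,0,0,0],[0,2,0,0,0,0],[0,2,0,0,0,0]]' 40 | grep -E "force|tcp|gap"
python3 -m handwheel '[[0,0,-15,0,0,0],[0,0,-40,0,0,0],[0,0,-75,0,0,0],[0,0,-80,0,0,0],[0,0,-80,0,0,0],[0,0,-80,0,0,0]]' 0 30| grep -E "force|tcp|gap"; python3 -c "
from h import *
look('w17'); go([550.6,122,170],1.571)"
```

```text
tcp_pos: [560.1, 38.5, 89.8]
ft_force: [-0.0, -0.0, -0.5]
finger_gap: 39.2
finger_force: 0.0
tcp_pos: [560.3, 39.0, 169.7]
ft_force: [1.4, 0.1, 0.7]
finger_gap: 4.9
finger_force: 0.0
tcp [560.3  39.  169.7] F [1.4 0.1 0.7] gap 4.9 0.0
pin top z [154.2 154.7 155.1 155.5] 648
grip x [556.  562.7 570.1] top [148.5 149.1]
shift [82.9 -8.6 -1.1]
rot [-0.003  -0.0001  0.006 ]
```

```bash
python3 -m handwheel '[[30,-4,0,0,0,0],[60,-7,0,0,0,0],[83,-9,0,0,0,0],[83,-9,0,0,0,0],[83,-9,15,0,0,0],[83,-9,30,0,0,0],[83,-9,40,0,0,0],[83,-9,40,0,0,0]]'
python3 - <<'E'
from h import *
s=env.read_state();snap('wrist','w18');w=load('w18');go([550.6,122,120])
p=pts(w,[530,100,132],[570,145,158]);h,e=np.histogram(p[:,2],bins=np.arange(132,160,2));print(h)
q=p[(p[:,2]>152)&(p[:,2]<157)];print(q.min(0).round(1),q.max(0).round(1),q.mean(0).round(1))
E
```

```text
time_s: 28.47
tcp_pos: [548.9, 121.0, 126.9]
orientation: [-3.135, 0.002, 1.576]
ft_force: [0.7, 1.1, 0.3]
finger_gap: 0.2
finger_force: 0.0
shift [1.  0.6 8.3]
[ 0  0  5 19 40 29 30 31 31 19 27 11  0]
[547.  127.5 152. ] [558.5 130.  155.2] [551.8 129.  153.4]
```

```bash
python3 -m handwheel '[[0.5,1,2,0,0,0],[0.5,1,4,0,0,0],[0.5,1,6,0,0,0],[0.5,1,8,0,0,0],[0.5,1,8,0,0,0],[0.5,1,8,0,0,0]]'| grep -E "force|tcp"
python3 -m handwheel '[[0,0,1,0,0,0],[0,0,2,0,0,0],[0,0,3,0,0,0],[0,0,3,0,0,0]]'| grep -E "force|tcp"
```

```text
tcp_pos: [552.5, 122.4, 122.3]
ft_force: [-0.1, 0.3, 0.5]
finger_force: 0.0
tcp_pos: [553.2, 122.8, 120.0]
ft_force: [-0.6, 1.0, 3.6]
finger_force: 2.2
```

```bash
python3 -m handwheel '[[0,0,-4,0,0,0],[-0.5,-2.5,-4,0,0,0],[-0.5,-2.5,-4,0,0,0],[-0.5,-2.5,0,0,0,0],[-0.5,-2.5,2,0,0,0],[-0.5,-2.5,2,0,0,0]]'| grep -E "force|tcp"
python3 -m handwheel '[[0,0,1,0,0,0],[0,0,2,0,0,0],[0,0,3,0,0,0],[0,0,3,0,0,0]]'| grep -E "force|tcp"
```

```text
tcp_pos: [550.0, 121.9, 116.9]
ft_force: [-0.9, 0.2, 1.8]
finger_force: 1.0
tcp_pos: [550.1, 122.1, 114.9]
ft_force: [-1.2, 0.4, 5.6]
finger_force: 2.7
```

```bash
python3 -m handwheel '[[0,0,1,0,0,0],[0,0,2,0,0,0],[0,0,3,0,0,0],[0,0,3,0,0,0]]'| grep -E "force|tcp"
python3 -m handwheel '[[0,0,1,0,0,0],[0,0,2,0,0,0],[0,0,3,0,0,0],[0,0,3,0,0,0]]'| grep -E "force|tcp"
python3 -m handwheel '[[0,0,1,0,0,0],[0,0,2,0,0,0],[0,0,3,0,0,0],[0,0,3,0,0,0]]'| grep -E "force|tcp"
```

```text
tcp_pos: [550.0, 122.2, 112.9]
ft_force: [-3.7, 0.9, 12.8]
finger_force: 6.3
tcp_pos: [550.1, 122.3, 112.7]
ft_force: [-7.9, 0.0, 27.5]
finger_force: 13.9
tcp_pos: [550.2, 122.3, 112.5]
ft_force: [-14.4, 0.0, 43.1]
finger_force: 21.6
```

The pin stopped dead past the catch. I'll back off and measure it.

```bash
python3 -m handwheel '[[0,0,-8,0,0,0],[0,0,-20,0,0,0],[0,0,-45,0,0,0],[0,0,-70,0,0,0],[0,0,-70,0,0,0],[0,0,-70,0,0,0],[0,0,-70,0,0,0]]'| grep -E "force|tcp"
python3 - <<'E'
from h import *
look('w19');w=load('w19');p=pts(w,[538,109,120],[563,134,160]);h,e=np.histogram(p[:,2],bins=np.arange(120,160,1.5));print([(a,b) for a,b in zip(e.round(1),h) if b])
q=p[p[:,2]>143];print(q.min(0),q.max(0))
E
```

```text
tcp_pos: [549.2, 122.0, 174.1]
ft_force: [-0.0, 0.3, -1.2]
finger_force: 0.0
tcp [549.2 122.  174.1] F [-0.   0.3 -1.2] gap 0.2 0.0
pin top z [145.5 146.  146.9 209.2] 653
no grip
[(np.float64(123.0), np.int64(16)), (np.float64(124.5), np.int64(173)), (np.float64(126.0), np.int64(66)), (np.float64(127.5), np.int64(43)), (np.float64(129.0), np.int64(35)), (np.float64(130.5), np.int64(7)), (np.float64(132.0), np.int64(21)), (np.float64(133.5), np.int64(15)), (np.float64(135.0), np.int64(14)), (np.float64(136.5), np.int64(11)), (np.float64(138.0), np.int64(14)), (np.float64(139.5), np.int64(12)), (np.float64(141.0), np.int64(6)), (np.float64(142.5), np.int64(16)), (np.float64(144.0), np.int64(224)), (np.float64(145.5), np.int64(258)), (np.float64(147.0), np.int64(8))]
[541.64007907 111.66308878 143.22171974] [561.18412386 130.71252079 147.54175054]
```

The pin's top is at 145.5–146 mm (home is 146) and centred. The robot is clear, so I'm handing in.

```bash
python3 -c "
from bench import env
print(env.hand_in())"
```

```text
the job is handed in; nothing more can be done
None
```

I handed the job in with the lock pin home through the shaft: its top measures about 146 mm, knob on the bush, after the wheel reached a firm 7.5 N stop and was eased off; the dish and bottles were not touched, and the final judgement was not shown to me.

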